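# Clamp the reagent bottle with the quick-release

## Task

One of the two quick-release bottle clamps has the small amber bottle standing between its jaws. Tighten that clamp: first, with its cam lever still open, turn its nut by pressing the nut's arm down until it rests level on its stop; then swing the cam lever on the opposite side all the way round until it lies along the jaw and the bottle is held firmly upright. Keep off the empty clamp.

Things in the scene. Friction and masses are not known exactly. Their poses are not given: they have to be found in the camera images.
- clamp: The clamp holding the bottle, fixed; the empty one looks the same. Base plate 110 (x) x 150 (y) x 10 mm; origin at the centre of its underside, z up. Fixed vee jaw on the +y side, outer face y +46 mm, sliding jaw on the -y side, both from x -45 to +45 mm, tops z 60 mm. Draw rod along y at x -25, z 45 mm, arm nut at its +y end, cam lever at its -y end. Either place, yaw within 15 degrees.
- clamp_nut (a joint): Nut's turning (rad): 0 loosest, 0.87 tight at its stop. Turns about the draw rod. Its arm, a steel bar 10 mm thick with a 16 mm black ball at its end, reaches 92 mm from the axis at clamp y +81 mm, points to the clamp's -x and is raised (0.87 - value) rad above level; pressing it down tightens. Stiff: about 5 N at 55 mm from the axis. Stays where left.
- nut_ball (a point): Centre of the 16 mm black ball at the end of the nut's arm, 84 mm from the nut's axis.
- clamp_lever (a joint): Cam lever's swing (rad): 0 open, 1.75 closed at its stop. Swings level about an upright pivot at clamp x -25, y -62 mm (y -58 with the nut tight). From above it points (value - 1.75) rad from the clamp's +x, counter-clockwise positive: about to -y when open, along +x beside the jaw when closed. With the nut tight it stiffens half-way, up to about 6 N at 65 mm. Stays where left.
- lever_end (a point): Centre of the lever's rounded end, 92 mm from its pivot, z 45 mm. The lever is a dark steel blade 9 mm thick, 16 mm high, 100 mm long from the pivot.
- clamp_jaw: Sliding jaw of that clamp, aluminium with a rubber pad towards the bottle, 90 (x) x 22 (y) x 48 mm; origin at mid-thickness on the draw rod's line (clamp x -25, z 45 mm). Nut and lever together move it up to 8 mm towards +y.
- bottle: Small amber reagent bottle with black cap, 33 mm across, 92 mm tall, standing on the clamp's base plate between the jaws (top at z 102 mm); origin at the centre of its foot, z up. Loose until clamped.
- spare_clamp: The other clamp, empty: same shape, size, origin and axes; its lever is open and its nut loose.
There are look-alikes about, which are no part of the job. Leave any blue or pink look-alike of the bottle alone.

How it is judged:
By the outcome, as a careful person would: the job done as asked, in the order asked, and still so for the second after the job is handed in, with the robot touching nothing.
It also fails if it takes over 48 s, if anything falls off the work surface, if the arm or the gripper's body presses on something with over 40 N, if the wrist force passes 120 N, or if a joint passes its speed limit or range.

## Robot

A 6-joint arm with a two-finger parallel gripper is mounted at the origin on a cart in front of the work surface, level with it; the furniture and walls round the work are solid. World frame = base frame: x ahead of the robot, y to its left, z up, the work surface at z = 0. Lengths are in m, angles in rad, forces in N, time in s.
With the tool pointing down it reaches from about 0.4 to 0.825 m from the base axis. Payload 7 kg.
Tool frame: the origin (TCP) lies midway between the tips of the shut fingers; the grasp point (between the pads) lies 19 mm behind it; z points along the fingers, x is the direction in which the jaws open and shut, and the axes are right-handed (so a half turn about z gives the same grasp; the last joint's range is limited). The gripper opens to 88 mm and grips with 3 to 60 N. Pads are 19 mm wide; open, the fingers measure 130 mm over their backs; the gripper's body (78 mm by 193 mm) begins 47 mm behind the grasp point.
Start: joints at [1.492, 0.359, 0.012, 0, -1.224, -0.288], TCP at [0.242, 0.63, 0.227] pointing down, gripper open.
Joint ranges: [-3.07, 3.07], [-1.43, 2.12], [-1.02, 1.25], [-3.03, 1.67], [-3.05, -0], [-3.03, 3.03]. Speed limits (rad/s): [2.39, 2.39, 3.01, 3.14, 3.14, 3.14].

## Interface

Orientations are given as [roll, pitch, yaw] about the fixed x, y, z axes, in that order (R = Rz(yaw) Ry(pitch) Rx(roll)).
In Python, from station import arm, grab_frame, camera_params gives the robot as it stands.
- The arm moves only by the shell command python3 -m handwheel 'ROWS' [FORCE]. ROWS is JSON, a list that holds one entry, the list of rows, each a list of 5 numbers: the finger opening in m, from 0 to 0.0876, then the shift along the tool's x, y, z in m, then the turn about the tool's z in degrees. A call has 1 to 20 rows; each row is the pose to reach, as a shift and turn from the pose measured when the call began, along the tool's axes at that moment; what a row does not reach only later rows make up. A row lasts 1/12 s, in which the tool goes at most 41.7 mm and 7.16 degrees, less where a joint would pass 70% of its speed; a pose out of reach is approached as far as the arm can. A call with a gripper value outside its range is refused whole. The fingers move at their own pace and stop on an object; FORCE is the grip in N (left out, the last holds). Time passes only in rows, so rows that repeat a pose let the fingers close. It gives the time, the measured TCP pose, the force and the opening at its end, in the units of the state.
- arm.get_state(): the state, without advancing time (a new reading comes with each control period).
- grab_frame(name): name is "scene" or "top" or "wrist"; returns the picture (480x640x3 uint8, blue, green, red); there is no depth.
- camera_params(name): a dict with "intrinsics" (3x3 intrinsics, pixels), "R" (3x3) and "t" (3): a world point X has camera coordinates R X + t; the wrist camera has in their place "tool_from_camera" (4x4, takes a point from camera to tool coordinates, whose origin is the TCP and whose axes are the tool frame's). Camera axes: x right, y down, z forward; pixel columns grow to the right and rows downward; lengths in m; the calibration is good to about 2 mm. A picture is of the moment at which its call begins: read the wrist's pose just before it. camera_params takes no time and is no camera call.
- arm.job_done(): hands the job in, once; it reports no verdict.
The state is a dict: "t": time; "q": joint angles; "qd": joint speeds; "joint_efforts": joint torques, N m; "eef_pos": TCP position; "ee_rot": TCP orientation; "force": force on the tool from outside, world axes, zero at the start; "moment": the same for the moment, N m; "width": finger opening in m.
Only numpy, scipy, OpenCV 4.12 (cv2) and the standard library are available. Lean on these libraries where they do the work, as an engineer would, in place of code of your own. Each camera call takes 0.05 s, during which the arm holds its last target.

## Working session

There is one attempt and no reset: what is moved stays moved. The work goes in short steps, Python scripts to look and compute and a shell command to move; the robot and the scene stay as the last step left them, time stands still between calls to the robot, and variables do not carry over. Pictures are saved under pics/ and viewed, and the job is handed in when it is done.

```bash
ls; mkdir -p pics
python3 - <<'E'
from station import arm, grab_frame, camera_params
import cv2
s=arm.get_state(); print({k:s[k] for k in('t','eef_pos','ee_rot','width','force')})
for n in('scene','top','wrist'):
    cv2.imwrite(f'pics/{n}0.png',grab_frame(n)); print(n,camera_params(n))
E
```

```text
pics
{'t': 0.0, 'eef_pos': array([0.2419393 , 0.62964144, 0.22561348]), 'ee_rot': array([-3.14145427e+00, -1.63352918e-03, -1.93769442e+00]), 'width': 0.08753372521979082, 'force': array([-0.15869608, -0.21038818, -0.47828413])}
scene {'intrinsics': array([[466.81958488,   0.        , 315.1564587 ],
       [  0.        , 466.81958488, 240.795755  ],
       [  0.        ,   0.        ,   1.        ]]), 'R': array([[ 0.46713264, -0.88410614,  0.01197607],
       [-0.5959667 , -0.32483703, -0.73437361],
       [ 0.65315449,  0.33591255, -0.67863979]]), 't': array([-0.28131907,  0.38200284,  0.7362772 ])}
top {'intrinsics': array([[438.56463953,   0.        , 316.23802518],
       [  0.        , 438.56463953, 236.0620488 ],
       [  0.        ,   0.        ,   1.        ]]), 'R': array([[-0.00828816, -0.99914158,  0.04058818],
       [-0.99252752,  0.00327822, -0.12197691],
       [ 0.12173915, -0.04129585, -0.99170269]]), 't': array([-0.03850942,  0.52372234,  0.9420392 ])}
wrist {'intrinsics': array([[414.83551775,   0.        , 321.72318315],
       [  0.        , 414.83551775, 239.64532648],
       [  0.        ,   0.        ,   1.        ]]), 'tool_from_camera': array([[ 9.99999971e-01, -1.46265759e-04,  1.89053009e-04,
        -6.91586749e-04],
       [ 9.44629999e-05,  9.68365303e-01,  2.49536832e-01,
        -6.75135965e-02],
       [-2.19571068e-04, -2.49536807e-01,  9.68365289e-01,
        -1.57642733e-01],
       [ 0.00000000e+00,  0.00000000e+00,  0.00000000e+00,
         1.00000000e+00]])}
```

View pics/scene0.png

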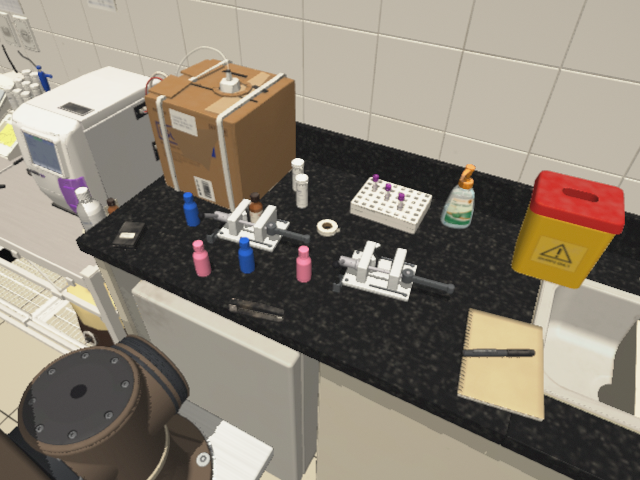

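View pics/top0.png

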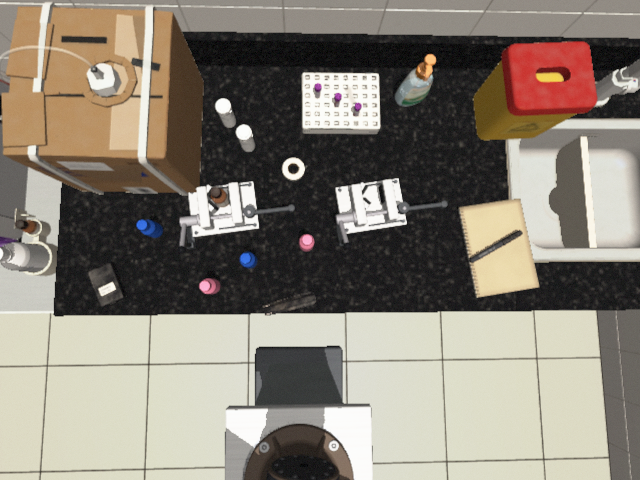

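View pics/wrist0.png

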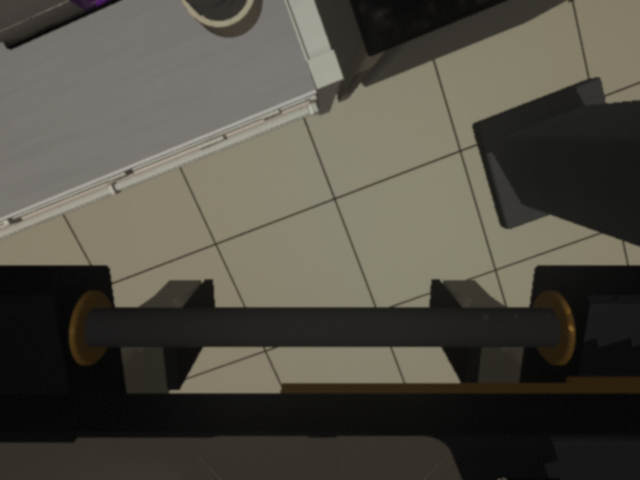

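Run:
```python
import cv2
a=cv2.imread('pics/top0.png')[160:280,140:320]; cv2.imwrite('pics/c_top.png',cv2.resize(a,None,fx=4.4,fy=4.4,interpolation=cv2.INTER_CUBIC))
a=cv2.imread('pics/scene0.png')[180:300,160:340]; cv2.imwrite('pics/c_sc.png',cv2.resize(a,None,fx=4.4,fy=4.4,interpolation=cv2.INTER_CUBIC))
```

```text
(no output)
```

View pics/c_top.png

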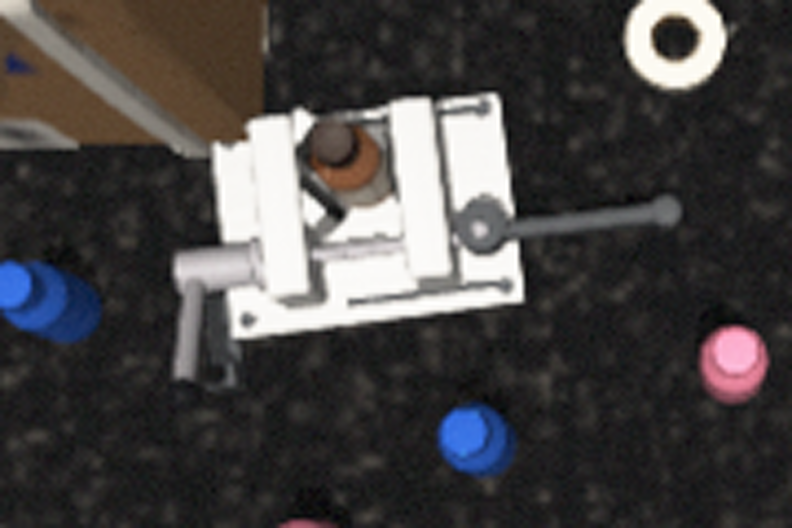

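View pics/c_sc.png

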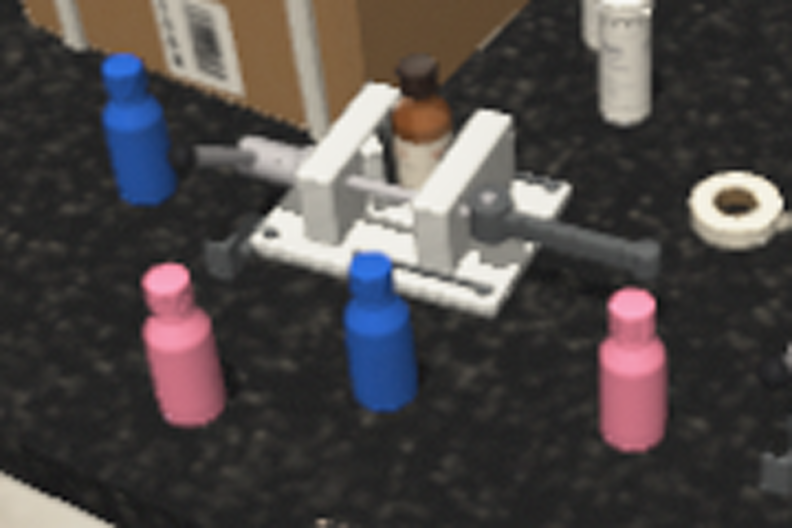

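```bash
cat > h.py <<'E'
import numpy as np, cv2
from station import camera_params
from scipy.optimize import least_squares
def proj(n,X):
    c=camera_params(n);p=(np.atleast_2d(X)@c['R'].T+c['t'])@c['intrinsics'].T
    return p[:,:2]/p[:,2:]
def ray(n,uv,z):
    c=camera_params(n);d=c['R'].T@np.linalg.solve(c['intrinsics'],[*uv,1]);o=-c['R'].T@c['t']
    return o+d*(z-o[2])/d[2]
def C2W(p,P):
    x,y,a=p;P=np.atleast_2d(P).astype(float);c,s=np.cos(a),np.sin(a)
    return np.c_[x+c*P[:,0]-s*P[:,1],y+s*P[:,0]+c*P[:,1],P[:,2]]
E
python3 - <<'E'
from h import *
uv=np.array([[212,143],[498,92],[523,300],[240,338]])/4.4+[140,160]
P=np.array([[55,75,10],[55,-75,10],[-55,-75,10],[-55,75,10]])/1000
f=lambda p:(proj('top',C2W(p,P))-uv).ravel()
r=least_squares(f,[.5,.2,0]);print(r.x,np.degrees(r.x[2]),f(r.x).round(1))
p=r.x
# jaw tops
J=np.array([[45,46,60],[-45,46,60]])/1e3
pts={'jawtop':J,'leverend':[[-25-.0,-62-92,45]],'nutball':[[-25-84*np.cos(.87),81,45+84*np.sin(.87)]],'bottle top':[[0,0,102]],'pivot':[[-.0-25,-62,53]]}
for k,v in pts.items():
    v=np.atleast_2d(v).astype(float); v=v if k=='jawtop' else v/1e3
    W=C2W(p,v);print(k,W.round(4).tolist(),((proj('top',W)-[140,160])*4.4).round(0).tolist(),((proj('scene',W)-[160,180])*4.4).round(0).tolist())
for n,uvb in(('pinkR',(734,352)),('blueM',(468,428)),('blueL',(12,285)),('tape',(675,40))):
    print(n,ray('top',np.array(uvb)/4.4+[140,160],.09 if n!='tape' else .01).round(3))
E
```

```text
[0.58800428 0.16721131 0.15329739] 8.783293549455305 [-0.6 -1.6 -0.   0.3  1.3 -0.2 -0.7  1.5]
jawtop [[0.6255, 0.2195, 0.06], [0.5365, 0.2058, 0.06]] [[246.0, 124.0], [270.0, 303.0]] [[364.0, 82.0], [292.0, 178.0]]
leverend [[0.5868, 0.0112, 0.045]] [[670.0, 207.0]] [[652.0, 259.0]]
nutball [[0.4974, 0.2352, 0.1092]] [[180.0, 373.0]] [[190.0, 131.0]]
bottle top [[0.588, 0.1672, 0.102]] [[336.0, 182.0]] [[398.0, 86.0]]
pivot [[0.5728, 0.1021, 0.053]] [[486.0, 232.0]] [[491.0, 209.0]]
pinkR [ 0.508 -0.019  0.09 ]
blueM [0.473 0.106 0.09 ]
blueL [0.541 0.319 0.09 ]
tape [0.683 0.009 0.01 ]
```

Run:
```python
from h import *
sc=cv2.imread('pics/scene0.png');tp=cv2.imread('pics/top0.png')
P=np.array([[55,75,10],[55,-75,10],[-55,-75,10],[-55,75,10],[45,46,60],[-45,46,60]])/1e3
uvt=np.array([[212,143],[498,92],[523,300],[240,338],[248,120],[276,300]])/4.4+[140,160]
Ps=np.array([[55,-75,10],[-55,-75,10],[-55,75,10],[-45,46,60]])/1e3
uvs=np.array([[572,185],[493,298],[247,238],[300,177]])/4.4+[160,180]
f=lambda p:np.r_[(proj('top',C2W(p,P))-uvt).ravel(),(proj('scene',C2W(p,Ps))-uvs).ravel()]
r=least_squares(f,[.58,.16,.15],loss='soft_l1');p=r.x;print(p,np.degrees(p[2]),f(p).round(1))
for img,n,o,sz in((sc,'scene',(195,195),(70,60)),(tp,'top',(165,190),(70,60))):
    k=8;im=cv2.resize(img[o[1]:o[1]+sz[1],o[0]:o[0]+sz[0]],None,fx=k,fy=k,interpolation=cv2.INTER_CUBIC)
    im=cv2.convertScaleAbs(im,alpha=1.4,beta=30)
    for v,c in((0,(0,0,255)),(.2,(0,255,0)),(.4,(255,0,0))):
        e=.87-v
        for rr in(0,84):
            W=C2W(p,np.array([[-25-rr*np.cos(e),81,45+rr*np.sin(e)]])/1e3);u=(proj(n,W)[0]-o)*k
            cv2.circle(im,tuple(int(t) for t in u),5,c,1)
    cv2.imwrite(f'pics/n_{n}.png',im)
```

```text
[0.58929709 0.16680282 0.14529068] 8.32454249885331 [-0.2 -2.5  0.4 -0.1  1.3 -0.4 -0.7  0.7 -0.1  0.1 -1.4 -0.1 -0.1 -0.1
  0.8  2.3  0.6  1.3 -1.3 -0.2]
```

View pics/n_scene.png

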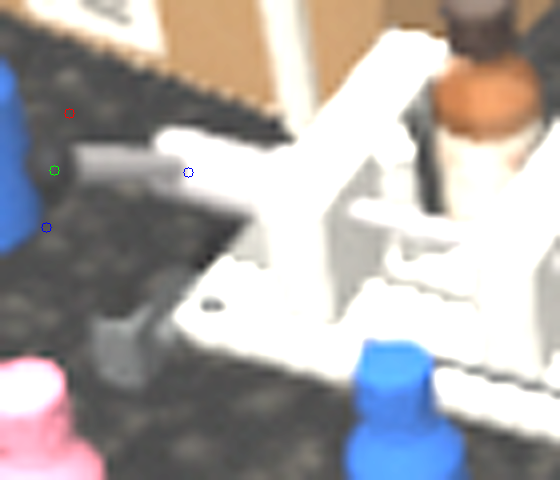

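View pics/n_top.png

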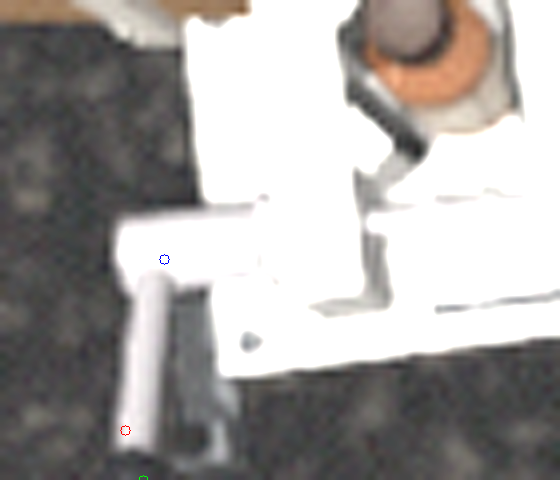

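Run:
```python
from h import *
print('box corner scene',ray('scene',(237,205),0).round(3),'top',ray('top',(203,192),0).round(3), 'side far',ray('scene',(297,160),0).round(3))
print('box front-left bottom', ray('scene',(165,187),0).round(3))
for u in((345,240),(341,239),(347,236)):print('spare ball',ray('top',u,.1).round(3))
p=[.5893,.1668,.1453]
e=.67
for n,v in dict(press=[-25-60,81,100],ball=[-25-84*np.cos(e),81,45+84*np.sin(e)],leverstart=[-25-.178*68-15,-62-.98*68,42],piv=[-25,-62,45],pivT=[-25,-58,45]).items():
    print(n,C2W(p,np.array([v])/1e3).round(4))
```

```text
box corner scene [0.657 0.267 0.   ] top [0.631 0.217 0.   ] side far [0.926 0.233 0.   ]
box front-left bottom [0.627 0.49  0.   ]
spare ball [ 0.507 -0.098  0.1  ]
spare ball [ 0.509 -0.09   0.1  ]
spare ball [ 0.515 -0.103  0.1  ]
press [[0.4935 0.2346 0.1   ]]
ball [[0.4877 0.2338 0.0972]]
leverstart [[0.5564 0.032  0.042 ]]
piv [[0.5735 0.1018 0.045 ]]
pivT [[0.573  0.1058 0.045 ]]
```

```bash
cat >> h.py <<'E'
from scipy.spatial.transform import Rotation as Ro
def to(target,yawdeg=None):
    from station import arm
    s=arm.get_state();R=Ro.from_euler('xyz',s['ee_rot']).as_matrix()
    d=R.T@(np.array(target)-s['eef_pos'])*1000
    t=0 if yawdeg is None else -(yawdeg-np.degrees(s['ee_rot'][2]))
    print('t',round(s['t'],2),'pos',s['eef_pos'].round(4),'yaw',np.degrees(s['ee_rot'][2]).round(1),'tool shift mm',d.round(1),'turn',(t+180)%360-180,'F',s['force'].round(1),'q',s['q'].round(2))
E
python3 -c "
from h import *
to([.493,.235,.2],-82)"
```

```text
t 0.15 pos [0.2419 0.6297 0.2258] yaw -111.0 tool shift mm [ 278.4 -375.9   26.2] turn -29.017857521587928 F [-0.8  0.1  0.1] q [ 1.49  0.36  0.01 -0.   -1.22 -0.29]
```

```bash
python3 -m handwheel '[[[0,0.07,-0.094,0.006,-7],[0,0.139,-0.188,0.013,-14],[0,0.209,-0.282,0.02,-22],[0,0.278,-0.376,0.026,-29],[0,0.278,-0.376,0.026,-29],[0,0.278,-0.376,0.026,-29],[0,0.278,-0.376,0.026,-29],[0,0.278,-0.376,0.026,-29],[0,0.278,-0.376,0.026,-29],[0,0.278,-0.376,0.026,-29],[0,0.278,-0.376,0.026,-29],[0,0.278,-0.376,0.026,-29],[0,0.278,-0.376,0.026,-29],[0,0.278,-0.376,0.026,-29],[0,0.278,-0.376,0.026,-29],[0,0.278,-0.376,0.026,-29]]]'
python3 - <<'E'
from h import *
from station import arm,grab_frame
to([.493,.235,.2],-82)
cv2.imwrite('pics/w1.png',grab_frame('wrist'))
cv2.imwrite('pics/s1.png',grab_frame('scene'))
E
```

```text
t: 1.48
eef_pos: [0.4928, 0.2362, 0.2003]
ee_rot: [3.141, -0.001, -1.43]
force: [-0.2, -0.7, 0.3]
width: 0.0006
t 1.48 pos [0.4928 0.2362 0.2003] yaw -82.0 tool shift mm [1.3 0.  0.3] turn 0.04929757774829113 F [-0.2 -0.7  0.3] q [ 0.81  0.17 -0.31  0.   -1.09  0.9 ]
```

View pics/w1.png

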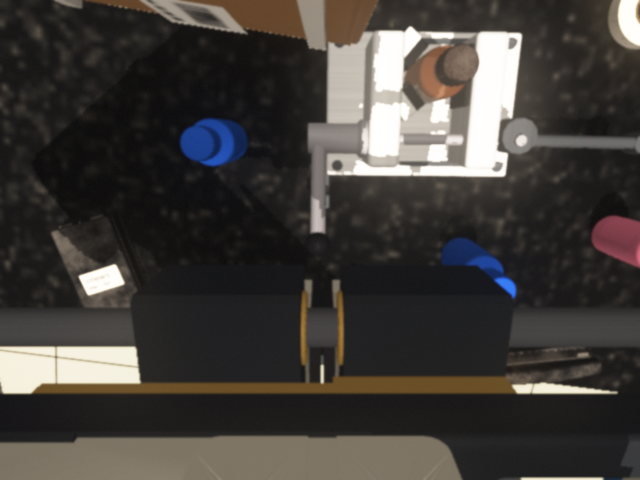

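View pics/s1.png

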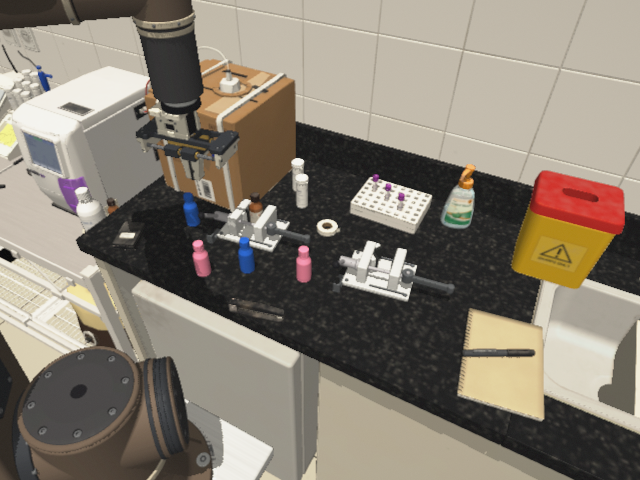

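```bash
cat >> h.py <<'E'
def wproj(X,pos,rot):
    c=camera_params('wrist');R=Ro.from_euler('xyz',rot).as_matrix()
    T=np.eye(4);T[:3,:3]=R;T[:3,3]=pos
    M=np.linalg.inv(T@c['tool_from_camera']);X=np.atleast_2d(X)
    p=(X@M[:3,:3].T+M[:3,3])@c['intrinsics'].T
    return p[:,:2]/p[:,2:]
E
python3 - <<'E'
from h import *
from station import arm
s=arm.get_state();pos,rot=s['eef_pos'],s['ee_rot']
P=np.array([[55,75,10],[55,-75,10],[-55,-75,10],[-55,75,10],[45,46,60],[-45,46,60]])/1e3
uvt=np.array([[212,143],[498,92],[523,300],[240,338],[248,120],[276,300]])/4.4+[140,160]
Pw=np.array([[55,-75,10],[-55,-75,10]])/1e3; uvw=np.array([[521,33],[506,176]])
Pw=np.r_[Pw,np.array([[-45,46,60]])/1e3];uvw=np.r_[uvw,[[369,167]]]
f=lambda p:np.r_[(proj('top',C2W(p,P))-uvt).ravel()*.8,(wproj(C2W(p,Pw),pos,rot)-uvw).ravel()]
r=least_squares(f,[.58,.16,.15],loss='soft_l1');p=r.x;print(p,np.degrees(p[2]),f(p).round(1))
im=cv2.imread('pics/w1.png')
for v,c in((0,(0,0,255)),(.1,(0,255,255)),(.2,(0,255,0)),(.4,(255,0,0))):
    e=.87-v
    for rr in (0,84):
        u=wproj(C2W(p,np.array([[-25-rr*np.cos(e),81,45+rr*np.sin(e)]])/1e3),pos,rot)[0];print(v,rr,u)
        cv2.circle(im,tuple(int(t) for t in u),2,c,-1)
a=im[100:280,240:420];cv2.imwrite('pics/w1c.png',cv2.resize(a,None,fx=3.3,fy=3.3,interpolation=cv2.INTER_CUBIC))
E
```

```text
[0.59045552 0.16998865 0.13788335] 7.9001342529353575 [-1.2 -2.6 -0.6 -0.3 -0.2 -0.5 -1.9 -0.1 -1.2 -0.4 -2.4 -0.6  2.1 -0.5
  0.7  0.7 -0.4  2.3]
0 0 [319.49347335 139.81356617]
0 84 [318.93603503 231.98082044]
0.1 0 [319.49347335 139.81356617]
0.1 84 [318.97181087 239.31133507]
0.2 0 [319.49347335 139.81356617]
0.2 84 [319.01152562 245.12699079]
0.4 0 [319.49347335 139.81356617]
0.4 84 [319.09939625 252.40718665]
```

View pics/w1c.png

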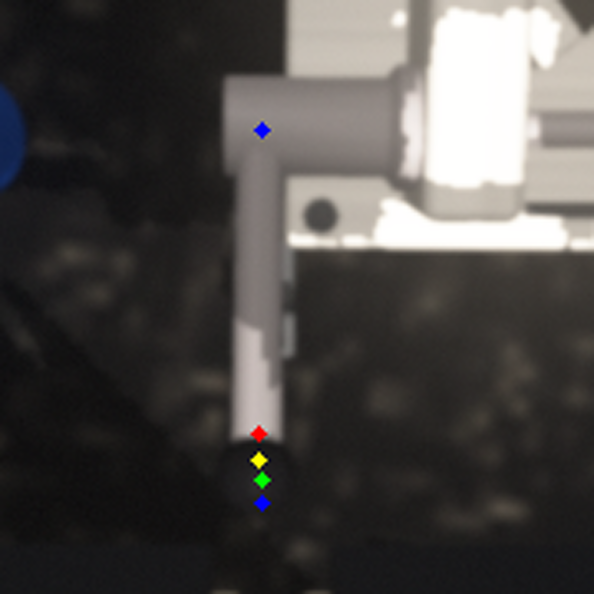

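```bash
python3 -c "
from h import *
to([.5005,.238,.12],-82)"
```

```text
t 1.58 pos [0.4928 0.2363 0.2003] yaw -81.9 tool shift mm [-0.7 -7.9 80.3] turn 0.07397320917547745 F [-0.   0.  -0.2] q [ 0.81  0.17 -0.31  0.   -1.09  0.91]
```

```bash
python3 -m handwheel '[[[0,-0.001,-0.008,0.03,0],[0,-0.001,-0.008,0.06,0],[0,-0.001,-0.008,0.085,0],[0,-0.001,-0.008,0.09,0],[0,-0.001,-0.008,0.095,0],[0,-0.001,-0.008,0.1,0],[0,-0.001,-0.008,0.105,0],[0,-0.001,-0.008,0.11,0],[0,-0.001,-0.008,0.115,0],[0,-0.001,-0.008,0.12,0],[0,-0.001,-0.008,0.125,0],[0,-0.001,-0.008,0.13,0],[0,-0.001,-0.008,0.135,0],[0,-0.001,-0.008,0.14,0],[0,-0.001,-0.008,0.144,0],[0,-0.001,-0.008,0.144,0]]]'
python3 - <<'E'
from h import *
from station import arm,grab_frame
to([.5005,.238,.05],-82)
cv2.imwrite('pics/w2.png',grab_frame('wrist')[60:360,120:560])
cv2.imwrite('pics/s2.png',cv2.resize(grab_frame('scene')[150:270,140:320],None,fx=4,fy=4))
E
```

```text
t: 2.92
eef_pos: [0.4999, 0.2378, 0.055]
ee_rot: [3.14, -0.002, -1.43]
force: [-0.1, 0.2, -0.0]
width: 0.0007
t 2.92 pos [0.4999 0.2378 0.055 ] yaw -81.9 tool shift mm [-0.1 -0.6  5. ] turn 0.05648808016320572 F [-0.1  0.2 -0. ] q [ 0.8   0.34 -0.47  0.   -0.77  0.91]
```

View pics/w2.png

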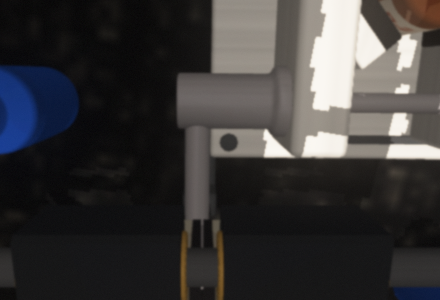

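View pics/s2.png

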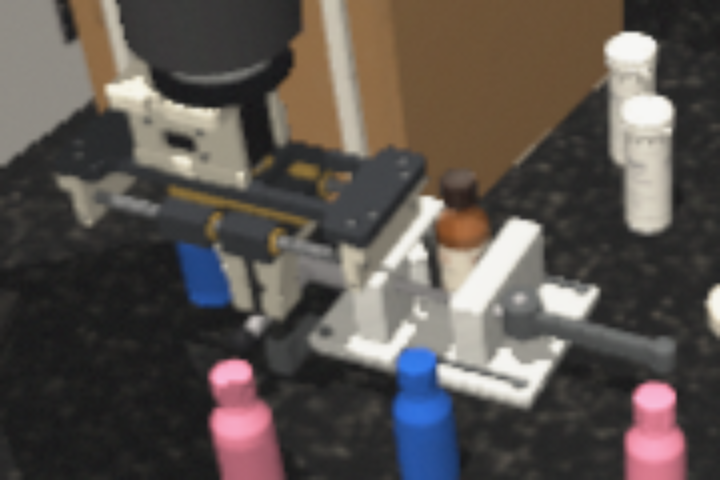

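```bash
python3 -m handwheel '[[[0,0,0,0.002,0],[0,0,0,0.003,0],[0,0,0,0.004,0]]]'
python3 -m handwheel '[[[0,0,0,0.001,0],[0,0,0,0.002,0],[0,0,0,0.002,0]]]'
```

```text
t: 3.27
eef_pos: [0.5007, 0.2384, 0.052]
ee_rot: [3.141, -0.001, -1.43]
force: [-2.0, 0.8, 5.0]
width: 0.0004
t: 3.52
eef_pos: [0.5006, 0.2384, 0.0501]
ee_rot: [3.141, -0.001, -1.43]
force: [-4.6, 1.4, 5.2]
width: 0.0003
```

```bash
python3 -m handwheel '[[[0,0,0,0.001,0],[0,0,0,0.001,0],[0,0,0,0.001,0]]]'
python3 -m handwheel '[[[0,0,0,0.001,0],[0,0,0,0.001,0],[0,0,0,0.001,0]]]'
```

```text
t: 3.77
eef_pos: [0.5006, 0.2384, 0.0498]
ee_rot: [3.142, -0.001, -1.43]
force: [-4.8, -0.7, 10.8]
width: 0.0003
t: 4.02
eef_pos: [0.5006, 0.2385, 0.0497]
ee_rot: [-3.141, -0.001, -1.429]
force: [-5.7, 0.1, 13.4]
width: 0.0005
```

```bash
python3 -m handwheel '[[[0,0,0,0.002,0],[0,0,0,0.002,0],[0,0,0,0.002,0]]]'
python3 -m handwheel '[[[0,0,0,-0.02,0],[0,0,0,-0.06,0],[0,0,0,-0.1,0],[0,0,0,-0.14,0],[0,0,0,-0.14,0],[0,0,0,-0.14,0]]]'
python3 - <<'E'
from h import *
from station import arm,grab_frame
s=arm.get_state();pos,rot=s['eef_pos'],s['ee_rot']
im=grab_frame('wrist');cv2.imwrite('pics/w3.png',im)
cv2.imwrite('pics/s3.png',cv2.resize(grab_frame('scene')[180:300,160:340],None,fx=4.4,fy=4.4,interpolation=cv2.INTER_CUBIC))
for v in(.7,.8,.87):
    e=.87-v;W=C2W([.59,.169,.139],np.array([[-25-84*np.cos(e),81,45+84*np.sin(e)]])/1e3)
    print(v,wproj(W,pos,rot),(proj('scene',W)-[160,180])*4.4)
to([.52,.03,.19],-92)
print(wproj(C2W([.59,.169,.139],[[-.025,-.062,.045],[-.025-.092*.178,-.062-.092*.984,.045],[-.025-.092*.178,-.058-.092*.984,.045]]),pos,rot))
E
```

```text
t: 4.27
eef_pos: [0.5007, 0.2385, 0.0494]
ee_rot: [-3.14, -0.001, -1.428]
force: [-7.8, -1.7, 20.2]
width: 0.0003
t: 4.77
eef_pos: [0.5018, 0.2396, 0.1921]
ee_rot: [-3.135, 0.003, -1.428]
force: [-0.1, -0.3, -0.6]
width: 0.0003
0.7 [[323.98015994 271.06002736]] [[175.88590013 231.66403302]]
0.8 [[323.94443028 268.83241983]] [[177.36244017 244.58934854]]
0.87 [[323.92336058 266.71043232]] [[178.87766635 253.03210954]]
t 4.87 pos [0.5001 0.2383 0.1887] yaw -81.9 tool shift mm [209.1   9.7  -1.1] turn 10.133185830417915 F [ 0.7 -1.1  0.5] q [ 0.8   0.19 -0.31  0.   -1.07  0.91]
[[522.73683601 156.38368261]
 [644.0511299  179.65598066]
 [638.56800041 179.63633421]]
```

View pics/w3.png

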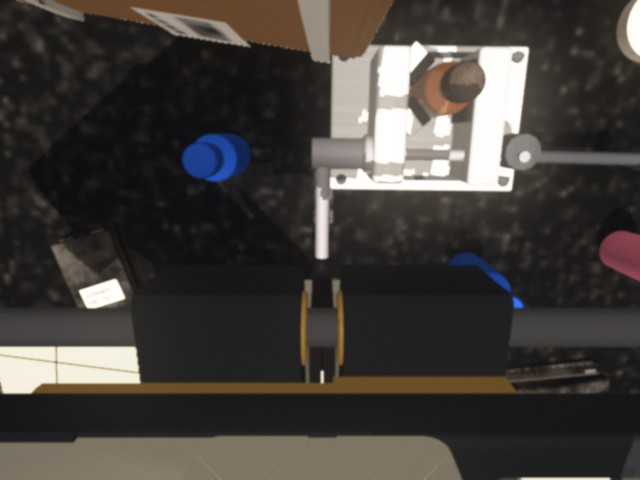

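View pics/s3.png

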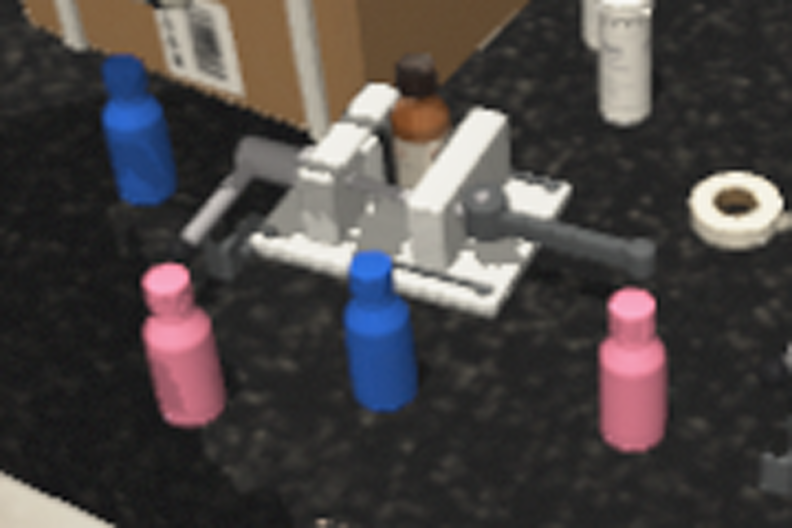

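```bash
python3 -c "
from h import *
to([.549,.0435,.189],-83.5)"
```

```text
t 4.87 pos [0.5001 0.2383 0.1887] yaw -81.9 tool shift mm [ 1.998e+02 -2.090e+01 -1.000e-01] turn 1.633185830417915 F [ 0.7 -1.1  0.5] q [ 0.8   0.19 -0.31  0.   -1.07  0.91]
```

```bash
python3 -m handwheel '[[[0,0.04,-0.004,0,0],[0,0.08,-0.008,0,0],[0,0.12,-0.012,0,1],[0,0.16,-0.016,0,1.5],[0,0.2,-0.021,0,1.5],[0,0.2,-0.021,0,1.5],[0,0.2,-0.021,0,1.5],[0,0.2,-0.021,0,1.5]]]'
python3 - <<'E'
from h import *
from station import arm,grab_frame
s=arm.get_state();pos,rot=s['eef_pos'],s['ee_rot']
im=grab_frame('wrist')
to([.549,.0435,.042],-83.5)
for r in(0,65,92):
  u=wproj([.5733+r/1e3*np.cos(np.radians(-83.5)),.1081+r/1e3*np.sin(np.radians(-83.5)),.053],pos,rot)[0];print(u)
  cv2.circle(im,tuple(int(t) for t in u),3,(0,0,255),-1)
cv2.imwrite('pics/w4.png',im)
E
```

```text
t: 5.53
eef_pos: [0.5486, 0.0428, 0.1874]
ee_rot: [3.14, -0.001, -1.456]
force: [0.7, 0.0, 0.2]
width: 0.0002
t 5.58 pos [0.5486 0.0436 0.1877] yaw -83.4 tool shift mm [ -0.   -0.5 145.7] turn 0.13539652703138927 F [0.3 0.4 0.5] q [ 0.44  0.19 -0.32  0.   -1.07  1.25]
[233.57683531 184.84073401]
[326.08127205 184.90955473]
[364.48873126 184.93812881]
```

View pics/w4.png

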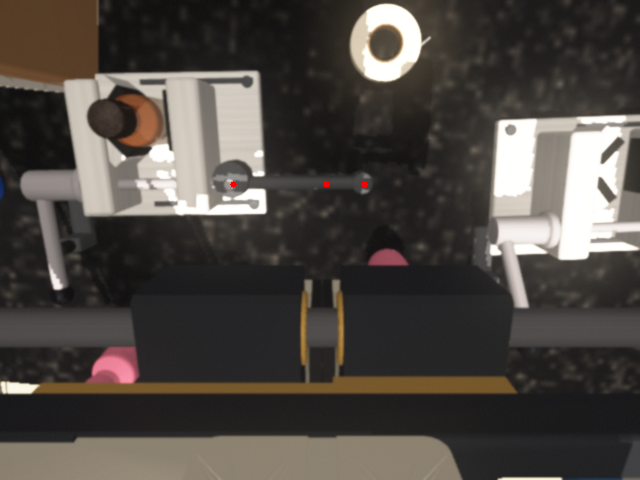

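```bash
python3 -m handwheel '[[[0,0,0,0.04,0],[0,0,0,0.08,0],[0,0,0,0.115,0],[0,0,0,0.135,0],[0,0,0,0.146,0],[0,0,0,0.146,0],[0,0,0,0.146,0]]]'
python3 - <<'E'
from h import *
from station import arm,grab_frame
to([.549,.0435,.042],-83.5)
s=arm.get_state();R=Ro.from_euler('xyz',s['ee_rot']).as_matrix();y0=np.degrees(s['ee_rot'][2])
for r,d in((65,14.),):
  for ph in np.arange(-83.5,16,5.5):
    a=np.radians(ph);u=np.array([np.cos(a),np.sin(a)]);n=np.array([-u[1],u[0]])
    q=np.r_[np.array([.5733,.1081])+(r*u-d*n)/1e3,.042]
    print(ph.round(1),(R.T@(q-s['eef_pos'])).round(3),(-(ph-y0)).round(0))
cv2.imwrite('pics/s5.png',cv2.resize(grab_frame('scene')[150:300,160:360],None,fx=4,fy=4))
E
```

```text
t: 6.17
eef_pos: [0.548, 0.0444, 0.0411]
ee_rot: [3.139, -0.002, -1.453]
force: [-0.3, -0.5, 0.8]
width: 0.0003
t 6.17 pos [0.548  0.0444 0.0411] yaw -83.2 tool shift mm [ 1.  -0.9 -0.9] turn 0.2545367696930896 F [-0.3 -0.5  0.8] q [ 0.44  0.35 -0.49  0.   -0.74  1.25]
-83.5 [ 0.005 -0.018 -0.001] 0.0
-78.0 [ 0.006 -0.025 -0.001] -5.0
-72.5 [ 0.006 -0.031 -0.001] -11.0
-67.0 [ 0.006 -0.037 -0.001] -16.0
-61.5 [ 0.005 -0.044 -0.001] -22.0
-56.0 [ 0.004 -0.05  -0.001] -27.0
-50.5 [ 0.002 -0.056 -0.001] -33.0
-45.0 [-0.001 -0.062 -0.001] -38.0
-39.5 [-0.004 -0.067 -0.001] -44.0
-34.0 [-0.007 -0.073 -0.001] -49.0
-28.5 [-0.011 -0.078 -0.001] -55.0
-23.0 [-0.016 -0.082 -0.001] -60.0
-17.5 [-0.021 -0.086 -0.001] -66.0
-12.0 [-0.026 -0.09  -0.001] -71.0
-6.5 [-0.032 -0.093 -0.001] -77.0
-1.0 [-0.038 -0.095 -0.001] -82.0
4.5 [-0.044 -0.097 -0.001] -88.0
10.0 [-0.05  -0.098 -0.001] -93.0
15.5 [-0.056 -0.099 -0.001] -99.0
```

View pics/s5.png

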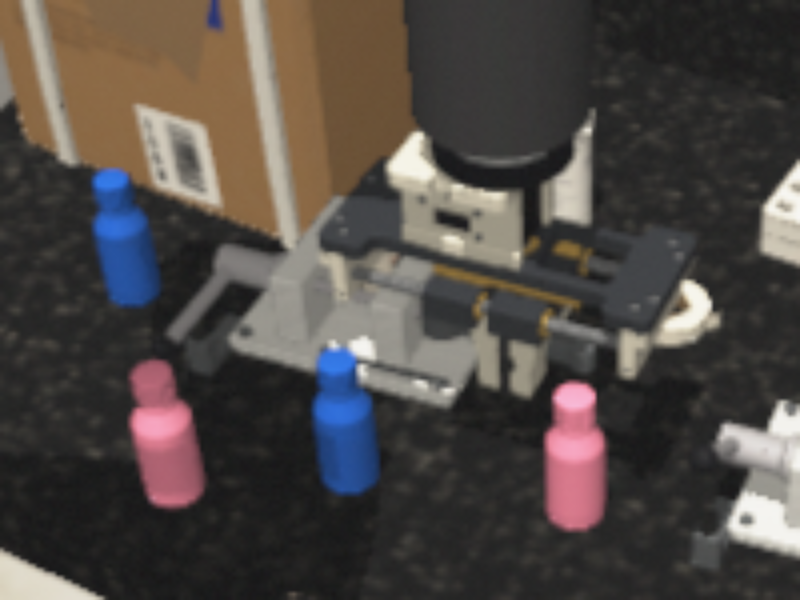

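```bash
python3 -m handwheel '[[[0,0.003,-0.009,-0.001,0],[0,0.005,-0.018,-0.001,0],[0,0.006,-0.025,-0.001,-5],[0,0.006,-0.031,-0.001,-11],[0,0.006,-0.037,-0.001,-16],[0,0.005,-0.044,-0.001,-22],[0,0.004,-0.05,-0.001,-27],[0,0.002,-0.056,-0.001,-33],[0,-0.001,-0.062,-0.001,-38],[0,-0.004,-0.067,-0.001,-44],[0,-0.004,-0.067,-0.001,-44]]]'
python3 - <<'E'
from h import *
from station import arm,grab_frame
to([.549,.0435,.042],-39.5)
s=arm.get_state();R=Ro.from_euler('xyz',s['ee_rot']).as_matrix();y0=np.degrees(s['ee_rot'][2])
for r,d in((65,14.),):
  for ph in np.arange(-39.5,16,5):
    a=np.radians(ph);u=np.array([np.cos(a),np.sin(a)]);n=np.array([-u[1],u[0]])
    q=np.r_[np.array([.5733,.1081])+(r*u-d*n)/1e3,.042]
    print(ph.round(1),(R.T@(q-s['eef_pos'])).round(3),(-(ph-y0)).round(0))
cv2.imwrite('pics/w6.png',grab_frame('wrist'))
E
```

```text
t: 7.13
eef_pos: [0.6158, 0.0559, 0.0437]
ee_rot: [3.139, -0.0, -0.681]
force: [-2.0, -3.8, 1.9]
width: 0.0003
t 7.13 pos [0.6158 0.0559 0.0437] yaw -39.0 tool shift mm [-44.2  51.6   1.8] turn 0.50861843468752 F [-2.  -3.8  1.9] q [ 0.41  0.44 -0.33  0.   -0.8   2.05]
-39.5 [-0.001  0.001  0.002] 1.0
-34.5 [-0.    -0.005  0.002] -4.0
-29.5 [ 0.001 -0.011  0.002] -9.0
-24.5 [ 0.001 -0.017  0.002] -14.0
-19.5 [ 0.    -0.022  0.002] -19.0
-14.5 [-0.001 -0.028  0.002] -24.0
-9.5 [-0.002 -0.034  0.002] -29.0
-4.5 [-0.004 -0.039  0.002] -34.0
0.5 [-0.007 -0.044  0.002] -39.0
5.5 [-0.01  -0.049  0.002] -44.0
10.5 [-0.013 -0.054  0.002] -49.0
15.5 [-0.017 -0.059  0.002] -54.0
```

View pics/w6.png

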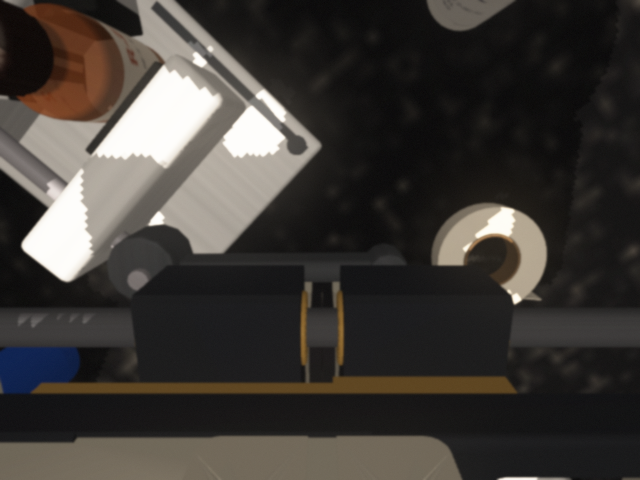

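Run:
```python
from h import *
from station import arm,grab_frame
s=arm.get_state();R=Ro.from_euler('xyz',s['ee_rot']).as_matrix();y0=np.degrees(s['ee_rot'][2])
for ph in np.arange(-39.5,12,5):
    yw=min(ph,-12); dl=np.radians(ph-yw); d=4.5+9.5*np.cos(dl)+14*np.sin(dl); r=min(78,67+1.5*(ph+39.5)/5)
    a=np.radians(ph);u=np.array([np.cos(a),np.sin(a)]);n=np.array([-u[1],u[0]])
    q=np.r_[np.array([.5733,.1081])+(r*u-d*n)/1e3,.042]
    print(ph.round(1),(R.T@(q-s['eef_pos'])).round(3),(-(yw-y0)).round(0))
```

```text
-39.5 [0.001 0.001 0.002] 0.0
-34.5 [ 0.004 -0.005  0.002] -5.0
-29.5 [ 0.005 -0.012  0.002] -10.0
-24.5 [ 0.007 -0.018  0.002] -15.0
-19.5 [ 0.007 -0.025  0.002] -20.0
-14.5 [ 0.008 -0.032  0.002] -25.0
-9.5 [ 0.007 -0.039  0.002] -27.0
-4.5 [ 0.007 -0.045  0.002] -27.0
0.5 [ 0.005 -0.051  0.002] -27.0
5.5 [ 0.002 -0.056  0.002] -27.0
10.5 [-0.001 -0.061  0.002] -27.0
```

```bash
python3 -m handwheel '[[[0,0.004,-0.005,0.002,-5],[0,0.005,-0.012,0.002,-10],[0,0.007,-0.018,0.002,-15],[0,0.007,-0.025,0.002,-20],[0,0.008,-0.032,0.002,-25],[0,0.007,-0.039,0.002,-27],[0,0.007,-0.045,0.002,-27],[0,0.007,-0.045,0.002,-27]]]'
python3 - <<'E'
from h import *
from station import arm,grab_frame
s=arm.get_state();R=Ro.from_euler('xyz',s['ee_rot']).as_matrix();y0=np.degrees(s['ee_rot'][2])
to([.6,.1,.042],-12)
for ph in np.arange(-4.5,16,2.5):
    yw=y0; dl=np.radians(ph-yw); d=4.5+9.5*np.cos(dl)+14*np.sin(dl); r=min(80,67+1.5*(ph+39.5)/5)
    a=np.radians(ph);u=np.array([np.cos(a),np.sin(a)]);n=np.array([-u[1],u[0]])
    q=np.r_[np.array([.5733,.1081])+(r*u-d*n)/1e3,.042]
    print(ph.round(1),(R.T@(q-s['eef_pos'])).round(3),(-(yw-y0)).round(0))
cv2.imwrite('pics/w7.png',grab_frame('wrist'))
E
```

```text
t: 7.85
eef_pos: [0.6486, 0.0858, 0.0412]
ee_rot: [3.138, 0.002, -0.219]
force: [-2.9, -4.2, -1.5]
width: 0.0008
t 7.85 pos [0.6486 0.0858 0.0412] yaw -12.5 tool shift mm [-50.5  -3.3  -0.7] turn -0.5473159033698209 F [-2.9 -4.2 -1.5] q [ 0.43  0.49 -0.25  0.   -0.84  2.49]
-4.5 [ 0.001 -0.001 -0.001] -0.0
-2.0 [ 0.002 -0.004 -0.001] -0.0
0.5 [ 0.002 -0.007 -0.001] -0.0
3.0 [ 0.003 -0.01  -0.001] -0.0
5.5 [ 0.003 -0.013 -0.001] -0.0
8.0 [ 0.003 -0.016 -0.001] -0.0
10.5 [ 0.003 -0.019 -0.001] -0.0
13.0 [ 0.002 -0.023 -0.001] -0.0
15.5 [ 0.001 -0.026 -0.001] -0.0
```

View pics/w7.png

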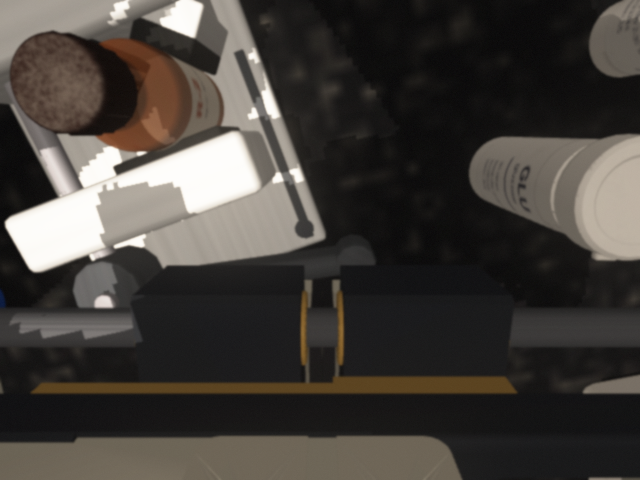

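Run:
```python
from h import *
# vials: foot in scene (303,207)/(298,191); caps top in scene (302,177),(298,160); top-view caps (244,131),(223,105)
def tri(a,b):
    def f(X):return np.r_[proj('scene',X)[0]-a,proj('top',X)[0]-b]
    r=least_squares(f,[.7,.1,.1]);return r.x.round(3),f(r.x).round(1)
print(tri((302,177),(244,131)),tri((298,161),(223,105)))
print(ray('scene',(303,205),0).round(3),ray('top',(250,150),0).round(3))
```

```text
(array([0.744, 0.114, 0.09 ]), array([ 0.1, -0. , -0.1,  0. ])) (array([0.801, 0.159, 0.091]), array([-0.2,  0. ,  0.1, -0.1]))
[0.742 0.111 0.   ] [0.731 0.111 0.   ]
```

```bash
python3 -m handwheel '[[[0,0.002,-0.004,-0.001,-2],[0,0.002,-0.007,-0.001,-4],[0,0.003,-0.01,-0.001,-6],[0,0.003,-0.012,-0.001,-8],[0,0.003,-0.012,-0.001,-8]]]'
python3 - <<'E'
from h import *
from station import arm,grab_frame
s=arm.get_state();pos,rot=s['eef_pos'],s['ee_rot']
im=grab_frame('wrist')
to([.6,.1,.042],8)
for r in(0,92):print(wproj(C2W([.59,.169,.139],[[-.025+r/1e3,-.058,.053]]),pos,rot))
cv2.imwrite('pics/w8.png',im)
E
```

```text
t: 8.32
eef_pos: [0.6539, 0.096, 0.0421]
ee_rot: [3.139, 0.003, -0.08]
force: [-2.3, -3.5, -1.0]
width: 0.0007
t 8.37 pos [0.654  0.096  0.0421] yaw -4.7 tool shift mm [-54.1   0.4   0.3] turn -12.679918411709991 F [-3.6 -3.1 -0.8] q [ 0.44  0.5  -0.23  0.   -0.85  2.62]
[[105.50730064 300.25547567]]
[[342.34877095 249.87778981]]
```

View pics/w8.png

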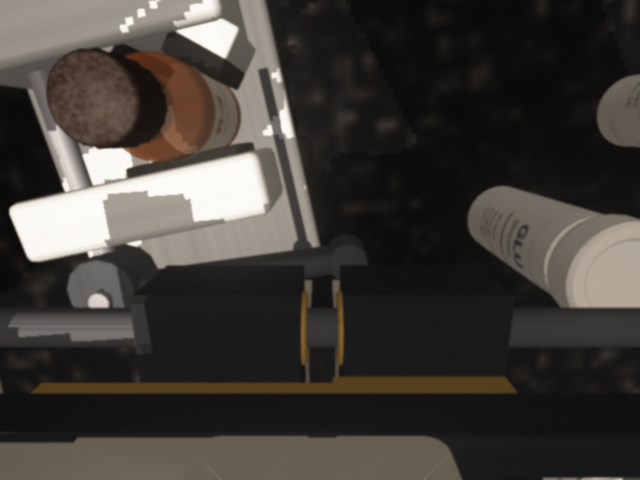

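```bash
python3 -m handwheel '[[[0,0,-0.001,0,-2],[0,0,-0.002,0,-4],[0,0,-0.002,0,-4]]]'
python3 -m handwheel '[[[0,0,-0.002,0,-2],[0,0,-0.002,0,-4],[0,0,-0.002,0,-4]]]'
```

```text
t: 8.62
eef_pos: [0.6547, 0.0975, 0.0424]
ee_rot: [3.139, 0.002, -0.013]
force: [0.3, -4.1, -2.7]
width: 0.0005
t: 8.87
eef_pos: [0.6554, 0.0992, 0.0426]
ee_rot: [3.14, 0.001, 0.056]
force: [0.6, -3.7, -3.0]
width: 0.0001
```

```bash
python3 -m handwheel '[[[0,0,-0.002,0,-1],[0,0,-0.002,0,-2],[0,0,-0.002,0,-2]]]'
```

```text
t: 9.12
eef_pos: [0.6556, 0.1008, 0.0426]
ee_rot: [3.139, 0.0, 0.09]
force: [1.5, -5.8, -2.8]
width: 0.0007
```

```bash
python3 -m handwheel '[[[0,0,-0.002,0,0],[0,0,-0.002,0,0],[0,0,-0.002,0,0]]]'
python3 -m handwheel '[[[0,0,-0.002,0,0],[0,0,-0.002,0,0],[0,0,-0.002,0,0]]]'
```

```text
t: 9.37
eef_pos: [0.6556, 0.1015, 0.0427]
ee_rot: [3.138, 0.0, 0.089]
force: [1.9, -8.7, -3.4]
width: 0.0005
t: 9.62
eef_pos: [0.6556, 0.1018, 0.0427]
ee_rot: [3.136, 0.001, 0.087]
force: [1.6, -11.1, -3.0]
width: 0.0006
```

```bash
python3 -m handwheel '[[[0,0,-0.001,0,0],[0,0,-0.001,0,0],[0,0,-0.001,0,0]]]'
python3 - <<'E'
from h import *
from station import arm,grab_frame
s=arm.get_state();pos,rot=s['eef_pos'],s['ee_rot']
im=grab_frame('wrist')
to([.6,.1,.042],8)
for r in(0,92):print(wproj(C2W([.59,.169,.139],[[-.025+r/1e3,-.058,.053]]),pos,rot))
cv2.imwrite('pics/w9.png',im)
E
```

```text
t: 9.87
eef_pos: [0.6556, 0.1015, 0.0427]
ee_rot: [3.135, 0.001, 0.086]
force: [1.6, -8.5, -3.2]
width: 0.0007
t 9.92 pos [0.6556 0.1015 0.0427] yaw 4.9 tool shift mm [-55.5  -3.2   0.7] turn -3.0813491529846146 F [ 2.  -8.3 -3.7] q [ 0.45  0.5  -0.23  0.01 -0.85  2.77]
[[102.81967033 279.798671  ]]
[[347.25857229 267.54938072]]
```

View pics/w9.png

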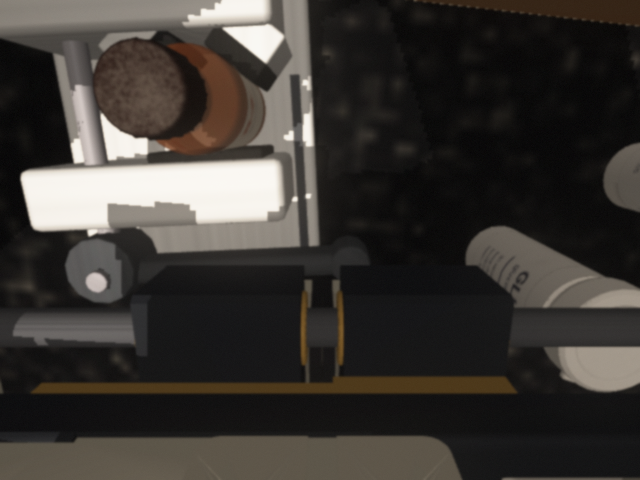

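```bash
python3 -m handwheel '[[[0,0,-0.003,0,0],[0,0,-0.004,0,0],[0,0,-0.004,0,0],[0,0,-0.004,0,0]]]'
```

```text
t: 10.25
eef_pos: [0.6554, 0.1027, 0.0427]
ee_rot: [3.132, 0.002, 0.084]
force: [3.6, -16.0, -2.3]
width: 0.0002
```

```bash
python3 -m handwheel '[[[0,0,0.015,0,0],[0,0,0.03,0,0],[0,0,0.04,-0.01,0],[0,0,0.04,-0.05,0],[0,0,0.04,-0.09,0],[0,-0.03,0.03,-0.13,0],[0,-0.05,0.02,-0.17,0],[0,-0.05,0.02,-0.17,0],[0,-0.05,0.02,-0.17,0]]]'
python3 - <<'E'
from h import *
from station import arm,grab_frame
s=arm.get_state();pos,rot=s['eef_pos'],s['ee_rot']
im=grab_frame('wrist');sc=grab_frame('scene')
to([.6,.1,.042],8)
for v in(1.55,1.65,1.75):
  for r in(0,92):
    a=v-1.75;X=C2W([.59,.169,.139],[[-.025+r/1e3*np.cos(a),-.058+r/1e3*np.sin(a),.045]]);u=wproj(X,pos,rot)[0];w=proj('scene',X)[0];print(v,u.round(0),w.round(1))
cv2.imwrite('pics/w10.png',im)
cv2.imwrite('pics/s10.png',cv2.resize(sc[180:280,180:320],None,fx=5.6,fy=5.6,interpolation=cv2.INTER_CUBIC))
E
```

```text
t: 11.0
eef_pos: [0.6087, 0.0812, 0.2197]
ee_rot: [3.136, -0.008, 0.085]
force: [0.5, 1.8, -0.8]
width: 0.0003
t 11.1 pos [0.6079 0.0805 0.215 ] yaw 4.8 tool shift mm [ -6.4 -21.4 172.8] turn -3.178883054498016 F [-0.2  0.1 -0.8] q [ 0.45  0.27 -0.15  0.01 -1.16  2.77]
1.55 [278. 180.] [269.8 229.2]
1.55 [391. 196.] [291.  208.7]
1.65 [278. 180.] [269.8 229.2]
1.65 [393. 185.] [287.9 207.6]
1.75 [278. 180.] [269.8 229.2]
1.75 [393. 173.] [284.6 206.7]
```

View pics/w10.png

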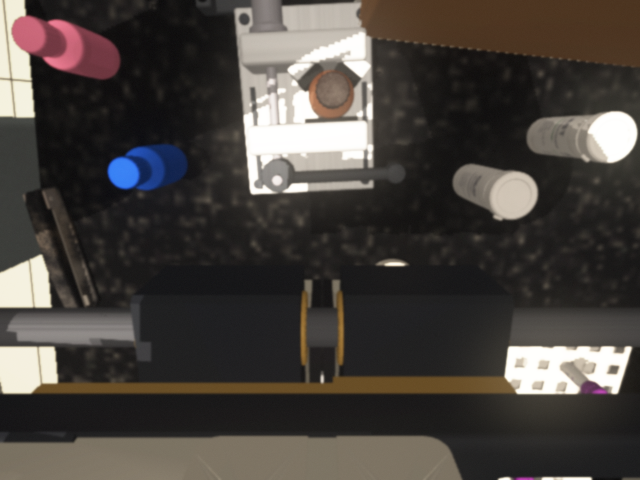

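View pics/s10.png

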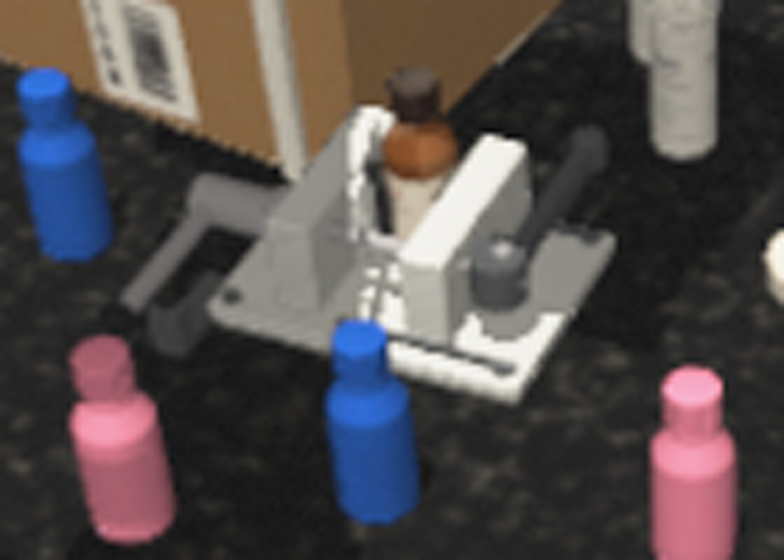

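Run:
```python
import cv2
a=cv2.imread('pics/w10.png')[70:205,230:420];a=cv2.convertScaleAbs(a,alpha=1.6,beta=40)
cv2.imwrite('pics/w10c.png',cv2.resize(a,None,fx=4.2,fy=4.2,interpolation=cv2.INTER_CUBIC))
```

```text
(no output)
```

View pics/w10c.png

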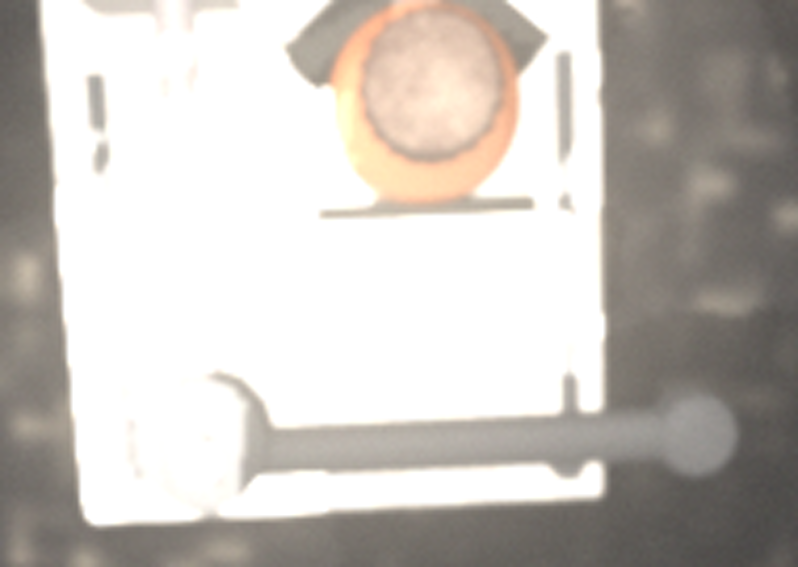

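```bash
python3 -c "
from station import arm
print(arm.job_done());s=arm.get_state();print(s['t'],s['force'])"
```

```text
the job is handed in; nothing more can be done
None
the job is handed in; nothing more can be done
```

I tightened the left clamp, the one holding the amber bottle, and handed the job in after about 11 s of robot time. The robot stayed off the empty clamp and the blue and pink look-alikes.

- **Nut:** With the cam lever still open, I pressed the nut's arm down with the shut fingers. Force then rose to 20 N with almost no further movement (tip at z 49 mm, where a level arm's top should be at 50 mm). The next picture showed the arm level at its stop.
- **Lever:** I swung it round in an arc until it stopped, and the push reached 16 N. In the last wrist picture it lies along the jaw, within about 0.4° of the line of the base plate's edge and the jaw pad.
- **Bottle:** In the last pictures it stands upright and appears to touch both the vee and the pad. I did not test its hold by force.
- **Robot:** It was clear of everything at tool height 215 mm when I handed in.

**Start positions:** The pictures suggested the nut and lever did not start fully open, at about 0.15–0.2 rad each. This made no difference to the job.

**Fit disagreement:** The clamp position fitted from the pictures disagreed by 2–3 pixels at some corners. My predicted lever end was also about 17 pixels off in one close view. In the final overhead view it matched the closed position.

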